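# Open the stopcock box and shut the marked valve

## Robot

A 6-joint arm with a two-finger parallel gripper is mounted at the origin on the work surface; the furniture and walls round the work are solid. World frame = base frame: x ahead of the robot, y to its left, z up, the work surface at z = 0. Lengths are in m, angles in rad, forces in N, time in s.
With the tool pointing down it reaches from about 0.325 to 1 m from the base axis. Payload 5.1 kg.
Tool frame: the origin (TCP) lies at the very end of the fingers, on their centre line; the grasp point (between the pads) lies 19 mm behind it; z points along the fingers, y is the line along which they close (so a half turn about z gives the same grasp; the last joint's range is limited). The gripper opens to 85 mm and grips with 20 to 120 N. Pads are 22 mm wide; open, the fingers measure 114 mm over their backs; the gripper's body (76 mm by 85 mm) begins 54 mm behind the grasp point. The pads swing forward as they close: fully open they stand 13 mm farther back than shut.
Start: joints at [-1.353, 0.124, 1.65, -0, 1.367, -0.083], TCP at [0.193, -0.621, 0.231] pointing down, gripper open.
Joint ranges: [-2.61, 2.61], [-1.02, 2.33], [0.03, 2.71], [-1.35, 4.49], [0.32, 2.68], [-2.91, 2.91]. Speed limits (rad/s): [2.57, 2.57, 3.14, 3.14, 3.14, 3.14].

## Interface

Orientations are given as a 3x3 rotation matrix whose columns are the frame's x, y, z axes.
In Python, from plant import robot gives the robot as it stands.
- The arm moves only by the tool step_arm, never from a script. Its argument "targets" is a list of rows, each an object of numbers: "x", "y", "z": the shift along the tool's x, y, z in m; "rx", "ry", "rz": the turn, a rotation vector about the tool's x, y, z in degrees; "grip": the closure in counts, from 0 (fully open) to 255 (shut). A call has 1 to 20 rows; each row shifts and turns the commanded pose from where the row before left it, along the tool's axes as they then stand; what a row does not reach is not made up. A row lasts 1/12 s, in which the tool goes at most 41.7 mm and 7.16 degrees, less where a joint would pass 70% of its speed; a pose out of reach is approached as far as the arm can. A call with a gripper value outside its range is refused whole. The fingers move at their own pace and stop on an object; "squeeze" is the grip in N (left out, the last holds). Time passes only in rows, so rows that do not move let the fingers close. It gives the time, the measured TCP pose, the force, the opening and the grip force at its end, in the units of the state.
- robot.get_state(): the state, without advancing time (a new reading comes with each control period).
- robot.camera(name): name is "scene" or "top" or "wrist"; returns a dict with "image" (480x640x3 uint8, blue, green, red), "K" (3x3 intrinsics, pixels), "k1" (the pictures are not rectified: a ray, as slopes to the right and down, at radius r is drawn at 1 + k1 r^2 times it, then the intrinsics apply), "rvec" (rotation vector, rad) and "tvec" (3), from world to camera coordinates, as OpenCV has them. Camera axes: x right, y down, z forward; pixel columns grow to the right and rows downward; lengths in m; the calibration is good to about 2 mm. A picture is of the moment at which its call begins. There is no depth.
- robot.sign_off(): hands the job in; it is judged then, once.
The state is a dict: "clock": time; "qpos": joint angles; "qvel": joint speeds; "joint_efforts": joint torques, N m; "ee_pos": TCP position; "tcp_rot": TCP orientation; "ft_force": force on the tool from outside, world axes, zero at the start; "ft_torque": the same for the moment, N m; "opening": finger opening in m; "finger_force": force on a finger pad.
Only numpy, scipy, OpenCV 4.12 (cv2) and the standard library are available. Lean on these libraries where they do the work, as an engineer would, in place of code of your own. Each camera call takes 0.05 s, during which the arm holds its last target. There are 200 camera calls.

## Task

Without grasping or lifting anything, use the fingertips to push the cover of the stopcock box along its rails, fully home against the stop at the box's left-hand end, so that the two valve handles in the well are uncovered. Then push the marked handle, the one with the round plate on its grip, clockwise until it is fully shut against its stop. Leave the cover parked flat on its rails, and leave the plain handle and all the other things as they are.

Things in the scene. Friction and masses are not known exactly. Their poses are not given: they have to be found in the camera images.
- valve_box: Fixed grey stopcock box, open on top, 160 (own x) x 420 mm (own y). Origin: centre of its underside, on the table; z up, y along it to the robot's left, x away from the robot. Inner long walls at x = +-64 mm. Low end walls (46 mm). Valve well y -0.20 to 0, under the cover at first; open parking bay y 0.02 to 0.20. Yaw within 0.25 of the world's.
- park_stop (a point): Middle of the left-hand (+y) end of the cover's rails, 200 mm from the box's origin, at rail height (95 mm), which is the top of the long walls. Lips outside the rails reach 105 mm, corner stops over the long walls 109 mm. The cover's left edge meets the stops here, its origin then at y = +115 mm in the box's frame.
- cover: Loose metal plate, 147 (own x) x 170 mm (own y), 8 mm thick, about 0.35 kg, lying on the rails, guided by the lips with 1.5 mm play each side; it slides along the box's y with about 2 to 4 N. Origin: centre of its underside, 95 mm above the table; axes as the box's. Starts with its origin at about y = -100 mm in the box's frame.
- cover_bar (a point): Centre of the top of the black upright bar across the middle of the cover, 121 mm above the table. The bar is 80 mm along x, 14 mm along y and stands 18 mm above the plate's upper face.
- lever_marked (a joint): Marked handle's angle, rad: 0 = open, pointing to the box's -x (to the robot); grows clockwise seen from above (from -x towards the box's +y); 1.571 = shut, against its stop, pointing to the box's +y (left). Starts at 0 to 0.25. Takes about 0.3 N m (7 N at the grip) and stays where it is left.
- marked_grip (a point): Middle of the marked handle's grip, 45 mm from the spindle axis, 74 mm above the table. Flat lever, grey grip 15 mm wide, 70 to 78 mm above the table, ending 62 mm from the axis. Mark: a round metal plate 26 mm across with a dark centre, on top of the grip, centred here, up to 81 mm above the table. The other handle has none.
- marked_spindle (a point): Point on the marked handle's upright turning axis, 74 mm above the table; at x = +20 mm and either y = -155 or y = -60 mm in the box's frame (the plain handle's axis is at the other).
- lever_plain (a joint): Angle of the other, plain handle, rad, counted in the same way; starts at 0 to 0.25, to be left as it is.
- plain_grip (a point): Middle of the plain handle's grip (same lever without the round plate), 45 mm from its spindle axis, 74 mm above the table.
- screw_jar: Bystander: clear jar with a lid, 66 mm across, 100 mm tall, near the back left corner of the table. Origin: centre of its underside.
- tape_roll: Bystander: roll of masking tape, 91 mm across, 24 mm tall, lying near the robot on its right. Origin: centre of its underside.
- scraper: Bystander: old wooden-handled scraper, 40 x 165 x 18 mm, lying along the right-hand edge of the table. Origin: centre of its underside.
- shut_padlock: Bystander: padlock, 75 x 40 x 18 mm, lying near the robot on its left. Origin: centre of its underside.
- measure: Bystander: tape measure, 54 x 78 x 29 mm, near the right-hand edge of the table, towards the back. Origin: centre of its underside.
- grease_tin: Bystander: flat round tin, 70 mm across, 46 mm tall, standing in the box's open parking bay; its top is 43 mm below the underside of the cover that passes over it. Origin: centre of its underside.

How it is judged:
By the outcome, as a careful person would: the job done as asked, in the order asked, and still so for the second after the job is handed in, with the robot touching nothing.
It also fails if it takes over 45 s, if anything falls off the work surface, if the arm or the gripper's body presses on something with over 40 N, if the wrist force passes 120 N, or if a joint passes its speed limit or range.

## Working session

There is one attempt and no reset: what is moved stays moved. The work goes in short steps, Python scripts to look and compute and a tool call to move; the robot and the scene stay as the last step left them, time stands still between calls to the robot, and variables do not carry over. Pictures are saved under pics/ and viewed, at most 10 in all, crops included, and the job is handed in when it is done.

Besides the shell and the picture viewer there is one more tool, called after ">>>" as name(argument=value, ...) on one line, values as JSON. step_arm: Moves the arm, as the interface text tells. Its arguments: {"type":"object","properties":{"targets":{"type":"array"},"squeeze":{"type":"number"}},"required":["targets"]}

```bash
mkdir -p pics; cat > h.py <<'E'
import numpy as np, cv2
from plant import robot
def cam(n):
    c=robot.camera(n); c['R']=cv2.Rodrigues(np.array(c['rvec'],float))[0]; c['t']=np.array(c['tvec'],float).ravel(); return c
def ray(c,uv):
    K=np.array(c['K']); d=np.array([(uv[0]-K[0,2])/K[0,0],(uv[1]-K[1,2])/K[1,1]]); s=d.copy()
    for _ in range(20): s=d/(1+c['k1']*(s@s))
    return -c['R'].T@c['t'], c['R'].T@np.array([s[0],s[1],1])
def onz(c,uv,z):
    o,d=ray(c,uv); return o+d*(z-o[2])/d[2]
def proj(c,P):
    p=c['R']@np.array(P)+c['t']; s=p[:2]/p[2]; s=s*(1+c['k1']*(s@s)); K=np.array(c['K'])
    return np.array([K[0,0]*s[0]+K[0,2],K[1,1]*s[1]+K[1,2]])
E
python3 - <<'E'
from h import *
for n in('top','scene'):
    c=cam(n); cv2.imwrite(f'pics/{n}0.png',c['image']); print(n,-c['R'].T@c['t'])
s=robot.get_state(); print(s['clock'],s['ee_pos'],s['tcp_rot'],s['ft_force'])
E
```

```text
top [0.32631268 0.02314778 1.39131014]
scene [0.12222916 0.63009367 0.93738997]
0.1 [ 0.19242427 -0.62028131  0.23018151] [[ 9.55102299e-01  2.96275882e-01 -4.47451408e-04]
 [ 2.96276196e-01 -9.55100518e-01  1.84816136e-03]
 [ 1.20204565e-04 -1.89775236e-03 -9.99998192e-01]] [-0.84034457  0.17139316  0.17059586]
```

View pics/top0.png

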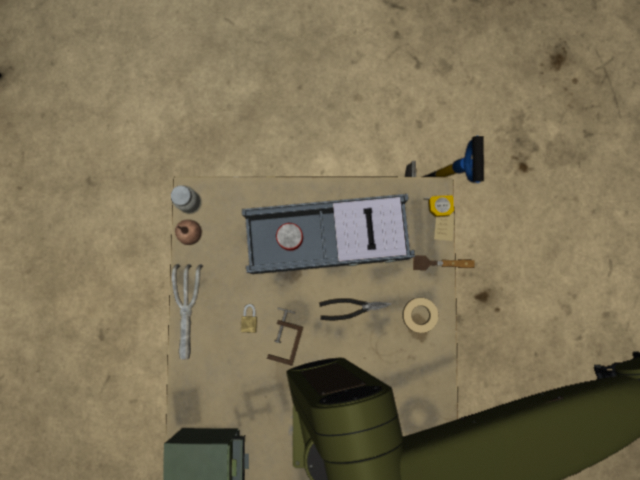

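View pics/scene0.png

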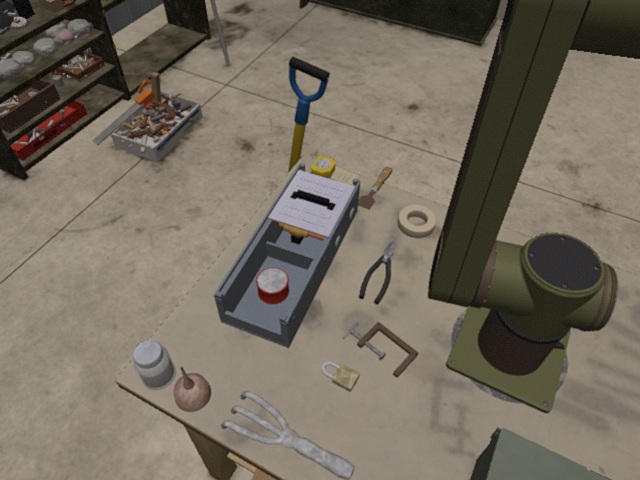

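The top view shows the cover's white plate with corners near (333,202), (404,197), (411,258) and (337,263), and the black bar at about (370,229). The tin is at (289,236). The scene view agrees, and one yellow/black lever shows under the cover edge at about (293,230).

```bash
cat > m.py <<'E'
from h import *
def cover(c, roi):
    u0,v0,u1,v1=roi; im=c['image'].astype(int); m=(im.min(2)>130)&(im[...,0]>=im[...,2]-2)
    k=np.zeros_like(m); k[v0:v1,u0:u1]=1; m=(m&k).astype(np.uint8)
    cs,_=cv2.findContours(m,cv2.RETR_EXTERNAL,cv2.CHAIN_APPROX_NONE); ct=max(cs,key=cv2.contourArea)
    P=np.array([onz(c,p,0.103)[:2] for p in ct[:,0]+0.0],np.float32)
    r=cv2.minAreaRect(P*1000)
    f=np.zeros_like(m); cv2.drawContours(f,[ct],-1,1,-1)
    f=cv2.erode(f,np.ones((5,5)))
    b=((im.max(2)<60)&(f>0)).astype(np.uint8); vs=np.argwhere(b)[:,::-1]
    B=np.array([onz(c,p,0.121)[:2] for p in vs+0.0],np.float32)
    rb=cv2.minAreaRect(B*1000)
    return r,rb,B.mean(0)
E
python3 - <<'E'
from m import *
c=cam('top'); print(cover(c,(320,180,425,280)))
E
```

```text
(((505.8749084472656, -91.1526870727539), (145.1720428466797, 168.41799926757812), 5.614091396331787), ((503.2929382324219, -89.73091125488281), (98.42437744140625, 17.49934196472168), 4.794095039367676), array([ 0.5032548 , -0.09077908], dtype=float32))
```

>>> step_arm(targets=[{"rz": 5.8,"grip": 255},{"rz": 5.8},{"x": 0.02,"y": -0.0253},{"x": 0.02,"y": -0.0253},{"x": 0.02,"y": -0.0253},{"x": 0.02,"y": -0.0253},{"x": 0.02,"y": -0.0253},{"x": 0.02,"y": -0.0253},{"x": 0.02,"y": -0.0253},{"x": 0.02,"y": -0.0253},{"x": 0.02,"y": -0.0253},{"x": 0.02,"y": -0.0253},{"x": 0.02,"y": -0.0253},{"x": 0.02,"y": -0.0253},{"x": 0.02,"y": -0.0253},{"x": 0.02,"y": -0.0253},{"x": 0.02,"y": -0.0253},{"x": 0.02,"y": -0.0253},{"x": 0.02,"y": -0.0253},{"x": 0.02,"y": -0.0253}])

```text
validation failed for argument at $.ta...
```

```bash
python3 - <<'E'
from h import *
c=cam('wrist'); cv2.imwrite('pics/w1.png',c['image'])
s=robot.get_state(); print(s['clock'],s['ee_pos'],s['tcp_rot'],s['ft_force'],s['opening'])
p=s['ee_pos']; print('tcp px',proj(c,p),'bar px',proj(c,[.505,-.0905,.121]), 'foot',proj(c,[p[0],p[1],.103]))
E
```

```text
0.2 [ 0.19247627 -0.62045076  0.2305115 ] [[ 9.55098109e-01  2.96289600e-01 -2.74186263e-04]
 [ 2.96289703e-01 -9.55097257e-01  1.28142704e-03]
 [ 1.17798956e-04 -1.30512711e-03 -9.99999141e-01]] [-0.34514588  0.09355879 -0.06115016] 0.08516190482330671
tcp px [316.96820345 294.59294704] bar px [-703.32442659 -856.14119826] foot [317.58885995 224.15571013]
```

View pics/w1.png

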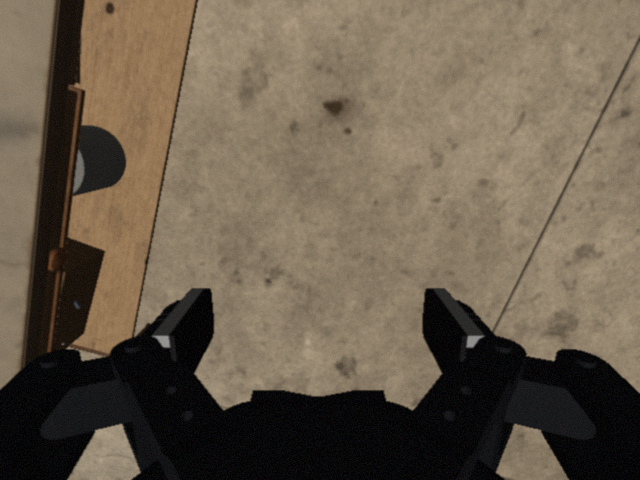

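The move was refused, so the arm hasn't moved. The wrist picture shows only the floor, the table edge and the open fingers. I'll try rows with all the keys given.

>>> step_arm(targets=[{"x": 0,"y": 0,"z": 0,"rx": 0,"ry": 0,"rz": 5.8,"grip": 255},{"x": 0,"y": 0,"z": 0,"rx": 0,"ry": 0,"rz": 5.8,"grip": 255}])

```text
clock: 0.37
ee_pos: [0.1925, -0.6206, 0.2309]
tcp_rot: [[0.996, 0.093, -0.0], [0.093, -0.996, 0.001], [-0.0, -0.001, -1.0]]
ft_force: [0.7, -0.4, 0.5]
opening: 0.0639
finger_force: 0.0
```

>>> step_arm(targets=[{"x": 0.02,"y": -0.0253,"z": 0,"rx": 0,"ry": 0,"rz": 0,"grip": 255},{"x": 0.02,"y": -0.0253,"z": 0,"rx": 0,"ry": 0,"rz": 0,"grip": 255},{"x": 0.02,"y": -0.0253,"z": 0,"rx": 0,"ry": 0,"rz": 0,"grip": 255},{"x": 0.02,"y": -0.0253,"z": 0,"rx": 0,"ry": 0,"rz": 0,"grip": 255},{"x": 0.02,"y": -0.0253,"z": 0,"rx": 0,"ry": 0,"rz": 0,"grip": 255},{"x": 0.02,"y": -0.0253,"z": 0,"rx": 0,"ry": 0,"rz": 0,"grip": 255},{"x": 0.02,"y": -0.0253,"z": 0,"rx": 0,"ry": 0,"rz": 0,"grip": 255},{"x": 0.02,"y": -0.0253,"z": 0,"rx": 0,"ry": 0,"rz": 0,"grip": 255},{"x": 0.02,"y": -0.0253,"z": 0,"rx": 0,"ry": 0,"rz": 0,"grip": 255},{"x": 0.02,"y": -0.0253,"z": 0,"rx": 0,"ry": 0,"rz": 0,"grip": 255},{"x": 0.02,"y": -0.0253,"z": 0,"rx": 0,"ry": 0,"rz": 0,"grip": 255},{"x": 0.02,"y": -0.0253,"z": 0,"rx": 0,"ry": 0,"rz": 0,"grip": 255},{"x": 0.02,"y": -0.0253,"z": 0,"rx": 0,"ry": 0,"rz": 0,"grip": 255},{"x": 0.02,"y": -0.0253,"z": 0,"rx": 0,"ry": 0,"rz": 0,"grip": 255},{"x": 0.02,"y": -0.0253,"z": 0,"rx": 0,"ry": 0,"rz": 0,"grip": 255},{"x": 0.02,"y": -0.0253,"z": 0,"rx": 0,"ry": 0,"rz": 0,"grip": 255},{"x": 0.02,"y": -0.0253,"z": 0,"rx": 0,"ry": 0,"rz": 0,"grip": 255},{"x": 0.02,"y": -0.0253,"z": 0,"rx": 0,"ry": 0,"rz": 0,"grip": 255}])

```text
clock: 1.87
ee_pos: [0.5066, -0.1307, 0.2313]
tcp_rot: [[0.995, 0.098, 0.0], [0.098, -0.995, -0.0], [0.0, 0.0, -1.0]]
ft_force: [-0.2, -1.0, -1.1]
opening: 0.0001
finger_force: 0.0
```

```bash
python3 - <<'E'
from h import *
c=cam('wrist'); cv2.imwrite('pics/w2.png',c['image'])
s=robot.get_state(); print(s['clock'],s['ee_pos'],s['tcp_rot'],s['ft_force'],s['opening'])
p=s['ee_pos']; print('tcp px',proj(c,p),'bar px',proj(c,[.505,-.0905,.121]), 'foot',proj(c,[p[0],p[1],.103]))
E
```

```text
1.9167 [ 0.5087779  -0.12669432  0.23128667] [[ 0.99481072  0.10172184  0.00207537]
 [ 0.10171398 -0.99480719  0.00359536]
 [ 0.00243032 -0.00336561 -0.99999138]] [ 0.11395078  3.23536362 -0.11884525] -0.0002421483533745964
tcp px [308.50643677 289.2994102 ] bar px [263.50616707 226.78024546] foot [312.59400291 220.82291052]
```

View pics/w2.png

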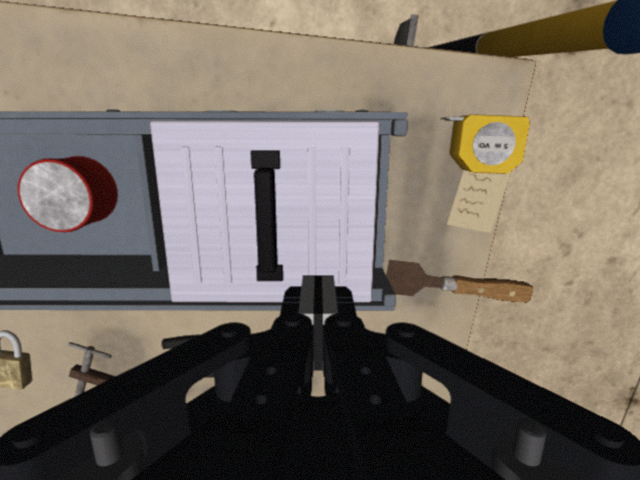

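The wrist view shows the cover plate at about (150–378, 122–302) and its bar along u≈266, from v≈165 to 270. The closed fingertips are at about (318,285), to the right of the bar. I'll measure again from here.

```bash
python3 - <<'E'
from m import *
c=cam('wrist'); s=robot.get_state(); print(s['ee_pos'],s['tcp_rot'][0])
im=c['image'].astype(int)
m=((im.min(2)>130)&(im[...,0]>=im[...,2]-2))
# edges: top edge, bottom edge (left part), left, right
def col(u): v=np.where(m[90:320,u])[0]+90; return v.min(),v.max()
def row(v): u=np.where(m[v,100:420])[0]+100; return u.min(),u.max()
for u in (180,200,230,350): a,b=col(u); A,B=onz(c,(u,a-.5),.103),onz(c,(u,b+.5),.103); print('col',u,a,b,A[:2],B[:2],(A+B)[:2]/2,np.linalg.norm(A-B))
for v in (140,180,240): a,b=row(v); A,B=onz(c,(a-.5,v),.103),onz(c,(b+.5,v),.103); print('row',v,a,b,A[:2],B[:2],(A+B)[:2]/2,np.linalg.norm(A-B))
d=(im.max(2)<60); 
for v in (180,200,220,240,255):
  u=np.where(d[v,240:300])[0]+240; print('bar',v,u.min(),u.max(),onz(c,(u.min(),v),.121)[:2],onz(c,(u.max(),v),.121)[:2])
E
```

```text
[ 0.50753771 -0.12894263  0.23117641] [9.94661292e-01 1.03193087e-01 3.17903856e-04]
col 180 126 303 [ 0.573388   -0.01726185] [ 0.42745584 -0.01695467] [ 0.50042192 -0.01710826] 0.14593247445083168
col 200 126 303 [ 0.5749017  -0.03203771] [ 0.42923231 -0.03393093] [ 0.502067   -0.03298432] 0.14568168785903926
col 230 125 303 [ 0.57788171 -0.05416299] [ 0.43189451 -0.05937825] [ 0.50488811 -0.05677062] 0.14608033133532056
col 350 127 289 [ 0.58554356 -0.14273945] [ 0.4553514  -0.15934517] [ 0.52044748 -0.15104231] 0.13124690073996637
row 140 159 383 [ 0.56128249 -0.00118002] [ 0.57850686 -0.168885  ] [ 0.56989467 -0.08503251] 0.16858718302448797
row 180 163 381 [ 0.53150235 -0.00371273] [ 0.54884308 -0.17187889] [ 0.54017271 -0.08779581] 0.16905784852601868
row 240 170 378 [ 0.48337457 -0.00861409] [ 0.50082116 -0.17672774] [ 0.49209786 -0.09267091] 0.1690165199081795
bar 180 261 279 [ 0.5418025  -0.08216855] [ 0.54313335 -0.09507501]
bar 200 262 280 [ 0.52731042 -0.08376093] [ 0.52866451 -0.09686541]
bar 220 262 280 [ 0.51228938 -0.08466327] [ 0.51366754 -0.0979723 ]
bar 240 263 280 [ 0.49686935 -0.08634527] [ 0.49819449 -0.09911416]
bar 255 264 281 [ 0.48499897 -0.08783216] [ 0.4863423  -0.10075454]
```

>>> step_arm(targets=[{"x": 0.004,"y": 0,"z": 0.03,"rx": 0,"ry": 0,"rz": 0,"grip": 255},{"x": 0,"y": 0,"z": 0.03,"rx": 0,"ry": 0,"rz": 0,"grip": 255},{"x": 0,"y": 0,"z": 0.03,"rx": 0,"ry": 0,"rz": 0,"grip": 255},{"x": 0,"y": 0,"z": 0.02,"rx": 0,"ry": 0,"rz": 0,"grip": 255},{"x": 0,"y": 0,"z": 0.012,"rx": 0,"ry": 0,"rz": 0,"grip": 255},{"x": 0,"y": 0,"z": 0,"rx": 0,"ry": 0,"rz": 0,"grip": 255},{"x": 0,"y": 0,"z": 0,"rx": 0,"ry": 0,"rz": 0,"grip": 255}])

```text
clock: 2.55
ee_pos: [0.51, -0.1322, 0.1094]
tcp_rot: [[0.995, 0.098, -0.0], [0.098, -0.995, 0.0], [-0.0, -0.0, -1.0]]
ft_force: [0.5, 0.3, -0.3]
opening: 0.0004
finger_force: 0.0
```

>>> step_arm(targets=[{"x": 0,"y": -0.005,"z": 0,"rx": 0,"ry": 0,"rz": 0,"grip": 255},{"x": 0,"y": -0.005,"z": 0,"rx": 0,"ry": 0,"rz": 0,"grip": 255},{"x": 0,"y": -0.005,"z": 0,"rx": 0,"ry": 0,"rz": 0,"grip": 255},{"x": 0,"y": -0.005,"z": 0,"rx": 0,"ry": 0,"rz": 0,"grip": 255},{"x": 0,"y": -0.005,"z": 0,"rx": 0,"ry": 0,"rz": 0,"grip": 255},{"x": 0,"y": -0.005,"z": 0,"rx": 0,"ry": 0,"rz": 0,"grip": 255},{"x": 0,"y": -0.005,"z": 0,"rx": 0,"ry": 0,"rz": 0,"grip": 255},{"x": 0,"y": -0.005,"z": 0,"rx": 0,"ry": 0,"rz": 0,"grip": 255}])

```text
clock: 3.22
ee_pos: [0.5068, -0.0923, 0.1103]
tcp_rot: [[0.995, 0.098, 0.002], [0.098, -0.995, -0.002], [0.002, 0.002, -1.0]]
ft_force: [0.5, -5.2, 4.3]
opening: 0.0004
finger_force: 3.1
```

>>> step_arm(targets=[{"x": 0,"y": -0.01,"z": 0,"rx": 0,"ry": 0,"rz": 0,"grip": 255},{"x": 0,"y": -0.01,"z": 0,"rx": 0,"ry": 0,"rz": 0,"grip": 255},{"x": 0,"y": -0.01,"z": 0,"rx": 0,"ry": 0,"rz": 0,"grip": 255},{"x": 0,"y": -0.01,"z": 0,"rx": 0,"ry": 0,"rz": 0,"grip": 255},{"x": 0,"y": -0.01,"z": 0,"rx": 0,"ry": 0,"rz": 0,"grip": 255},{"x": 0,"y": -0.01,"z": 0,"rx": 0,"ry": 0,"rz": 0,"grip": 255},{"x": 0,"y": -0.01,"z": 0,"rx": 0,"ry": 0,"rz": 0,"grip": 255},{"x": 0,"y": -0.01,"z": 0,"rx": 0,"ry": 0,"rz": 0,"grip": 255}])

```text
clock: 3.88
ee_pos: [0.4989, -0.0124, 0.1103]
tcp_rot: [[0.995, 0.098, 0.002], [0.098, -0.995, -0.002], [0.002, 0.002, -1.0]]
ft_force: [0.0, -5.3, 4.4]
opening: -0.0001
finger_force: 3.4
```

>>> step_arm(targets=[{"x": 0,"y": -0.01,"z": 0,"rx": 0,"ry": 0,"rz": 0,"grip": 255},{"x": 0,"y": -0.01,"z": 0,"rx": 0,"ry": 0,"rz": 0,"grip": 255},{"x": 0,"y": -0.01,"z": 0,"rx": 0,"ry": 0,"rz": 0,"grip": 255},{"x": 0,"y": -0.01,"z": 0,"rx": 0,"ry": 0,"rz": 0,"grip": 255},{"x": 0,"y": -0.01,"z": 0,"rx": 0,"ry": 0,"rz": 0,"grip": 255},{"x": 0,"y": -0.01,"z": 0,"rx": 0,"ry": 0,"rz": 0,"grip": 255},{"x": 0,"y": -0.01,"z": 0,"rx": 0,"ry": 0,"rz": 0,"grip": 255},{"x": 0,"y": -0.005,"z": 0,"rx": 0,"ry": 0,"rz": 0,"grip": 255}])

```text
clock: 4.55
ee_pos: [0.4914, 0.0626, 0.1103]
tcp_rot: [[0.995, 0.099, 0.001], [0.099, -0.995, -0.001], [0.001, 0.001, -1.0]]
ft_force: [0.1, -5.7, 5.3]
opening: -0.0002
finger_force: 4.0
```

>>> step_arm(targets=[{"x": 0,"y": -0.004,"z": 0,"rx": 0,"ry": 0,"rz": 0,"grip": 255},{"x": 0,"y": -0.004,"z": 0,"rx": 0,"ry": 0,"rz": 0,"grip": 255},{"x": 0,"y": -0.004,"z": 0,"rx": 0,"ry": 0,"rz": 0,"grip": 255},{"x": 0,"y": -0.004,"z": 0,"rx": 0,"ry": 0,"rz": 0,"grip": 255},{"x": 0,"y": -0.004,"z": 0,"rx": 0,"ry": 0,"rz": 0,"grip": 255},{"x": 0,"y": -0.004,"z": 0,"rx": 0,"ry": 0,"rz": 0,"grip": 255},{"x": 0,"y": -0.004,"z": 0,"rx": 0,"ry": 0,"rz": 0,"grip": 255}])

```text
clock: 5.13
ee_pos: [0.4888, 0.0896, 0.1103]
tcp_rot: [[0.995, 0.098, 0.001], [0.098, -0.995, -0.002], [0.001, 0.002, -1.0]]
ft_force: [1.3, -5.4, 5.2]
opening: 0.0003
finger_force: 4.0
```

>>> step_arm(targets=[{"x": 0,"y": -0.002,"z": 0,"rx": 0,"ry": 0,"rz": 0,"grip": 255},{"x": 0,"y": -0.002,"z": 0,"rx": 0,"ry": 0,"rz": 0,"grip": 255},{"x": 0,"y": -0.002,"z": 0,"rx": 0,"ry": 0,"rz": 0,"grip": 255}])

```text
clock: 5.38
ee_pos: [0.4882, 0.0955, 0.1102]
tcp_rot: [[0.995, 0.098, 0.001], [0.098, -0.995, -0.002], [0.001, 0.002, -1.0]]
ft_force: [1.2, -6.9, 5.7]
opening: 0.0001
finger_force: 4.1
```

```bash
python3 - <<'E'
from h import *
c=cam('scene'); cv2.imwrite('pics/s2.png',c['image'][100:400,140:460].repeat(2,0).repeat(2,1)[:600])
s=robot.get_state(); print(s['ft_force'])
E
```

```text
[ 1.46605207 -6.02823195  4.97418445]
```

View pics/s2.png

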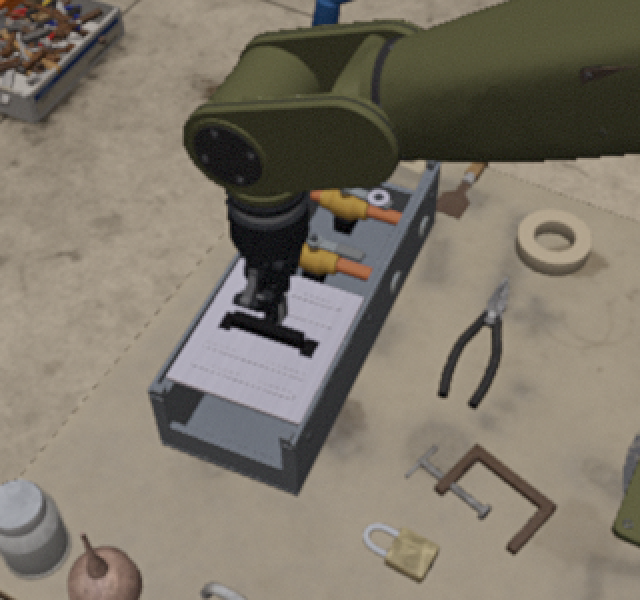

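The crop shows the cover still short of the left stops, with its left edge at crop (165–300, 380–420). The marked handle is the far one, with its plate at crop (378,198), so its spindle is at y=-155.

>>> step_arm(targets=[{"x": 0,"y": -0.004,"z": 0,"rx": 0,"ry": 0,"rz": 0,"grip": 255},{"x": 0,"y": -0.004,"z": 0,"rx": 0,"ry": 0,"rz": 0,"grip": 255},{"x": 0,"y": -0.004,"z": 0,"rx": 0,"ry": 0,"rz": 0,"grip": 255}])

```text
clock: 5.68
ee_pos: [0.487, 0.1075, 0.1102]
tcp_rot: [[0.995, 0.098, 0.001], [0.098, -0.995, -0.002], [0.001, 0.002, -1.0]]
ft_force: [1.0, -5.9, 4.9]
opening: -0.0002
finger_force: 4.1
```

>>> step_arm(targets=[{"x": 0,"y": -0.002,"z": 0,"rx": 0,"ry": 0,"rz": 0,"grip": 255},{"x": 0,"y": -0.002,"z": 0,"rx": 0,"ry": 0,"rz": 0,"grip": 255},{"x": 0,"y": -0.002,"z": 0,"rx": 0,"ry": 0,"rz": 0,"grip": 255}])

```text
clock: 5.93
ee_pos: [0.486, 0.1097, 0.1103]
tcp_rot: [[0.995, 0.101, -0.001], [0.101, -0.995, -0.012], [-0.002, 0.011, -1.0]]
ft_force: [-0.6, -26.2, 8.5]
opening: -0.0
finger_force: 14.1
```

>>> step_arm(targets=[{"x": 0,"y": -0.002,"z": 0,"rx": 0,"ry": 0,"rz": 0,"grip": 255},{"x": 0,"y": -0.002,"z": 0,"rx": 0,"ry": 0,"rz": 0,"grip": 255}])

```text
clock: 6.1
ee_pos: [0.4859, 0.1101, 0.1104]
tcp_rot: [[0.995, 0.102, -0.0], [0.102, -0.995, -0.02], [-0.002, 0.02, -1.0]]
ft_force: [-0.8, -41.7, 9.7]
opening: -0.0002
finger_force: 20.7
```

>>> step_arm(targets=[{"x": 0,"y": 0.01,"z": 0,"rx": 0,"ry": 0,"rz": 0,"grip": 255},{"x": 0,"y": 0.01,"z": 0,"rx": 0,"ry": 0,"rz": 0,"grip": 255},{"x": 0,"y": 0.01,"z": 0,"rx": 0,"ry": 0,"rz": 0,"grip": 255},{"x": 0,"y": 0,"z": -0.02,"rx": 0,"ry": 0,"rz": 0,"grip": 255},{"x": 0,"y": 0,"z": -0.03,"rx": 0,"ry": 0,"rz": 0,"grip": 255},{"x": 0,"y": 0,"z": -0.03,"rx": 0,"ry": 0,"rz": 0,"grip": 255},{"x": 0,"y": 0,"z": -0.03,"rx": 0,"ry": 0,"rz": 0,"grip": 255},{"x": -0.006,"y": 0.025,"z": 0,"rx": 0,"ry": 0,"rz": 0,"grip": 255},{"x": -0.006,"y": 0.025,"z": 0,"rx": 0,"ry": 0,"rz": 0,"grip": 255},{"x": -0.006,"y": 0.025,"z": 0,"rx": 0,"ry": 0,"rz": 0,"grip": 255},{"x": -0.006,"y": 0.025,"z": 0,"rx": 0,"ry": 0,"rz": 0,"grip": 255},{"x": -0.006,"y": 0.025,"z": 0,"rx": 0,"ry": 0,"rz": 0,"grip": 255},{"x": -0.006,"y": 0.025,"z": 0,"rx": 0,"ry": 0,"rz": 0,"grip": 255},{"x": -0.006,"y": 0.025,"z": 0,"rx": 0,"ry": 0,"rz": 0,"grip": 255},{"x": -0.006,"y": 0.025,"z": 0,"rx": 0,"ry": 0,"rz": 0,"grip": 255},{"x": -0.004,"y": 0.025,"z": 0,"rx": 0,"ry": 0,"rz": 0,"grip": 255},{"x": 0,"y": 0,"z": 0,"rx": 0,"ry": 0,"rz": 0,"grip": 255},{"x": 0,"y": 0,"z": 0,"rx": 0,"ry": 0,"rz": 0,"grip": 255},{"x": 0,"y": 0,"z": 0,"rx": 0,"ry": 0,"rz": 0,"grip": 255}])

```text
clock: 7.68
ee_pos: [0.4584, -0.1403, 0.2187]
tcp_rot: [[0.995, 0.098, -0.001], [0.098, -0.995, 0.002], [-0.001, -0.002, -1.0]]
ft_force: [-0.4, -0.6, 0.4]
opening: 0.0003
finger_force: 0.0
```

```bash
python3 - <<'E'
from h import *
c=cam('wrist'); cv2.imwrite('pics/w3.png',c['image'])
s=robot.get_state(); print(s['clock'],s['ee_pos'],s['tcp_rot'][0],s['ft_force'])
print('pred spindle',proj(c,[.533,-.144,.074]))
t=cam('top'); from m import cover; 
im=t['image']; print(cover(t,(240,190,340,285)))
cv2.imwrite('pics/t3.png',cv2.resize(im[170:290,230:430],(800,480),interpolation=cv2.INTER_CUBIC))
E
```

```text
7.7333 [ 0.45854461 -0.14004336  0.21877938] [ 9.95094172e-01  9.89294038e-02 -7.49985409e-04] [-0.37321214  0.37035616 -0.0441993 ]
pred spindle [331.62201549 127.57773243]
(((483.4462585449219, 127.67692565917969), (145.20323181152344, 169.0069580078125), 5.597628593444824), ((480.35882568359375, 125.88739776611328), (98.14168548583984, 15.37987995147705), 5.372618675231934), array([0.4801703 , 0.12624505], dtype=float32))
```

View pics/w3.png

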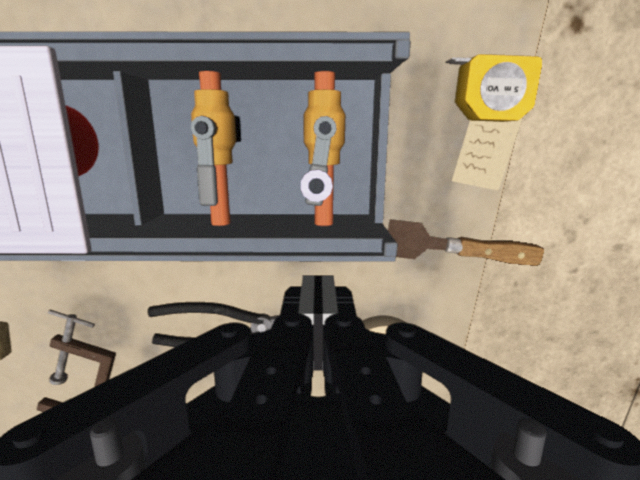

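View pics/t3.png

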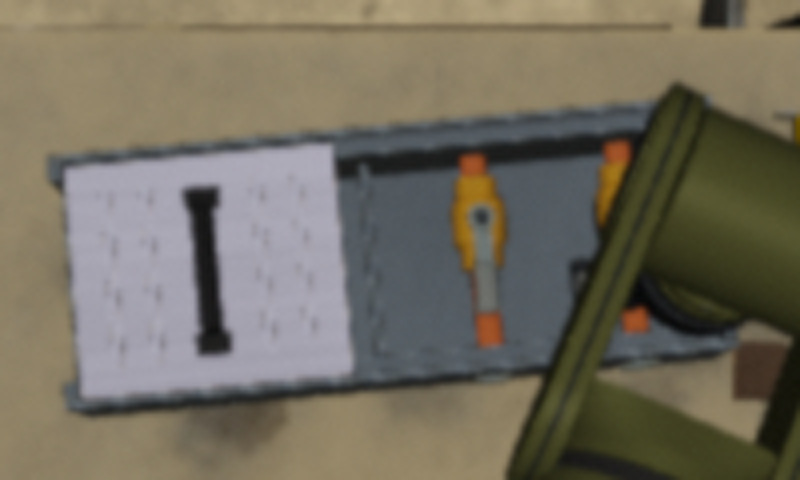

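The wrist view shows the marked handle's spindle at (325,127) and its round plate at (316,186). The plain handle runs from its spindle at (204,127) to its grip at (207,185). In the top crop the cover sits flush against the left-hand corner stops.

```bash
cat > lev.py <<'E'
from h import *
B=np.array([.4947,.0132]); a=.098; R=np.array([[np.cos(a),-np.sin(a)],[np.sin(a),np.cos(a)]])
def box(P): return R.T@(P[:2]-B)
E
python3 - <<'E'
from lev import *
c=cam('wrist')
for n,uv,z in(('spM',(325,127.5),.08),('mark',(316,186),.081),('spP',(204,127.5),.08),('gripP',(207,185),.078),('rwall_top_in',(388,200),.046),('lowwall_in',(250,240),.095),('upperlip',(250,61),.095)):
    P=onz(c,uv,z); print(n,P.round(4),box(P).round(4))
s=robot.get_state()
Rt=np.array(s['tcp_rot'])[:2,:2]; print('tool',s['ee_pos'],box(s['ee_pos']))
# tip width visible
print('tip half width at tcp', [onz(c,(u,285),s['ee_pos'][2])[:2] for u in (301,337)])
E
```

```text
spM [ 0.5327 -0.1383  0.08  ] [ 0.023  -0.1545]
mark [ 0.4873 -0.1359  0.081 ] [-0.022  -0.1476]
spP [ 0.5234 -0.0456  0.08  ] [ 0.0228 -0.0613]
gripP [ 0.4788 -0.0479  0.078 ] [-0.0218 -0.0593]
rwall_top_in [ 0.4761 -0.2027  0.046 ] [-0.0396 -0.213 ]
lowwall_in [ 0.4412 -0.0878  0.095 ] [-0.0631 -0.0952]
upperlip [ 0.5713 -0.0815  0.095 ] [ 0.067  -0.1017]
tool [ 0.45873767 -0.13992315  0.21907978] [-0.05077183 -0.14886977]
tip half width at tcp [array([ 0.46261094, -0.13244783]), array([ 0.46420752, -0.14828474])]
```

```bash
python3 - <<'E'
import numpy as np
S=np.array([.022,-.1545])
def p(th,n): return S+.045*np.array([-np.cos(th),np.sin(th)])+n*np.array([-np.sin(th),-np.cos(th)])
W=[(.15,.035),(.15,.029),(.15,.024)]+[(t,.024) for t in np.linspace(.15,1.5,15)[1:]]
q=np.array([-.0508,-.1489])
for t,n in W:
    r=p(t,n); d=r-q; q=r; print(round(t,2),r.round(4),'tool dx %.4f dy %.4f'%(d[0],-d[1]))
E
```

```text
0.15 [-0.0277 -0.1824] tool dx 0.0231 dy 0.0335
0.15 [-0.0268 -0.1764] tool dx 0.0009 dy -0.0059
0.15 [-0.0261 -0.1715] tool dx 0.0007 dy -0.0049
0.25 [-0.0275 -0.1668] tool dx -0.0014 dy -0.0047
0.34 [-0.0284 -0.162 ] tool dx -0.0010 dy -0.0048
0.44 [-0.0289 -0.1571] tool dx -0.0005 dy -0.0049
0.54 [-0.0289 -0.1522] tool dx -0.0000 dy -0.0049
0.63 [-0.0285 -0.1473] tool dx 0.0005 dy -0.0049
0.73 [-0.0276 -0.1424] tool dx 0.0009 dy -0.0048
0.82 [-0.0262 -0.1377] tool dx 0.0014 dy -0.0047
0.92 [-0.0243 -0.1332] tool dx 0.0018 dy -0.0046
1.02 [-0.0221 -0.1288] tool dx 0.0023 dy -0.0044
1.11 [-0.0194 -0.1247] tool dx 0.0027 dy -0.0041
1.21 [-0.0163 -0.1208] tool dx 0.0031 dy -0.0038
1.31 [-0.0129 -0.1173] tool dx 0.0034 dy -0.0035
1.4 [-0.0092 -0.1141] tool dx 0.0037 dy -0.0032
1.5 [-0.0051 -0.1113] tool dx 0.0040 dy -0.0028
```

>>> step_arm(targets=[{"x": 0.0115,"y": 0.017,"z": 0,"rx": 0,"ry": 0,"rz": 0,"grip": 255},{"x": 0.0115,"y": 0.017,"z": 0,"rx": 0,"ry": 0,"rz": 0,"grip": 255},{"x": 0,"y": 0,"z": 0.03,"rx": 0,"ry": 0,"rz": 0,"grip": 255},{"x": 0,"y": 0,"z": 0.03,"rx": 0,"ry": 0,"rz": 0,"grip": 255},{"x": 0,"y": 0,"z": 0.03,"rx": 0,"ry": 0,"rz": 0,"grip": 255},{"x": 0,"y": 0,"z": 0.02,"rx": 0,"ry": 0,"rz": 0,"grip": 255},{"x": 0,"y": 0,"z": 0.02,"rx": 0,"ry": 0,"rz": 0,"grip": 255},{"x": 0,"y": 0,"z": 0.01,"rx": 0,"ry": 0,"rz": 0,"grip": 255},{"x": 0,"y": 0,"z": 0.008,"rx": 0,"ry": 0,"rz": 0,"grip": 255},{"x": 0,"y": 0,"z": 0,"rx": 0,"ry": 0,"rz": 0,"grip": 255}])

```text
clock: 8.67
ee_pos: [0.4843, -0.1717, 0.07]
tcp_rot: [[0.995, 0.099, -0.002], [0.099, -0.995, 0.001], [-0.002, -0.001, -1.0]]
ft_force: [-1.2, -0.2, -0.4]
opening: -0.0002
finger_force: 0.0
```

>>> step_arm(targets=[{"x": 0.001,"y": -0.006,"z": 0,"rx": 0,"ry": 0,"rz": 0,"grip": 255},{"x": 0.0005,"y": -0.005,"z": 0,"rx": 0,"ry": 0,"rz": 0,"grip": 255},{"x": -0.0014,"y": -0.0047,"z": 0,"rx": 0,"ry": 0,"rz": 0,"grip": 255},{"x": -0.001,"y": -0.0048,"z": 0,"rx": 0,"ry": 0,"rz": 0,"grip": 255},{"x": -0.0005,"y": -0.0049,"z": 0,"rx": 0,"ry": 0,"rz": 0,"grip": 255},{"x": 0,"y": -0.0049,"z": 0,"rx": 0,"ry": 0,"rz": 0,"grip": 255}])

```text
clock: 9.17
ee_pos: [0.4835, -0.1446, 0.0745]
tcp_rot: [[0.995, 0.099, 0.008], [0.099, -0.995, -0.006], [0.007, 0.007, -1.0]]
ft_force: [4.2, -8.7, 1.2]
opening: -0.0003
finger_force: 6.0
```

>>> step_arm(targets=[{"x": 0.0005,"y": -0.0049,"z": 0,"rx": 0,"ry": 0,"rz": 0,"grip": 255},{"x": 0.0009,"y": -0.0048,"z": 0,"rx": 0,"ry": 0,"rz": 0,"grip": 255},{"x": 0.0014,"y": -0.0047,"z": 0,"rx": 0,"ry": 0,"rz": 0,"grip": 255},{"x": 0.0018,"y": -0.0046,"z": 0,"rx": 0,"ry": 0,"rz": 0,"grip": 255}])

```text
clock: 9.5
ee_pos: [0.4873, -0.1264, 0.0747]
tcp_rot: [[0.995, 0.099, 0.011], [0.099, -0.995, -0.009], [0.01, 0.01, -1.0]]
ft_force: [8.2, -14.0, -2.2]
opening: -0.0
finger_force: 6.4
```

```bash
python3 - <<'E'
from lev import *
c=cam('scene'); w=cam('wrist'); s=robot.get_state(); print(s['ee_pos'],box(s['ee_pos']),s['ft_force'],s['ft_torque'])
u,v=proj(c,s['ee_pos']); u,v=int(u),int(v); print(u,v)
a=cv2.resize(c['image'][max(v-60,0):v+60,u-50:u+50],(500,600),interpolation=cv2.INTER_CUBIC)
b=w['image'][0:300,170:470]; b=cv2.resize(b,(300,300)); b=np.vstack([b,np.zeros_like(b)])
cv2.imwrite('pics/x4.png',np.hstack([a,b]))
E
```

```text
[ 0.48686529 -0.12567875  0.07448166] [-0.02138547 -0.13744582] [  4.7969572  -10.14978639  -0.38029067] [-1.58995254 -0.91516468 -0.12957657]
327 202
```

View pics/x4.png

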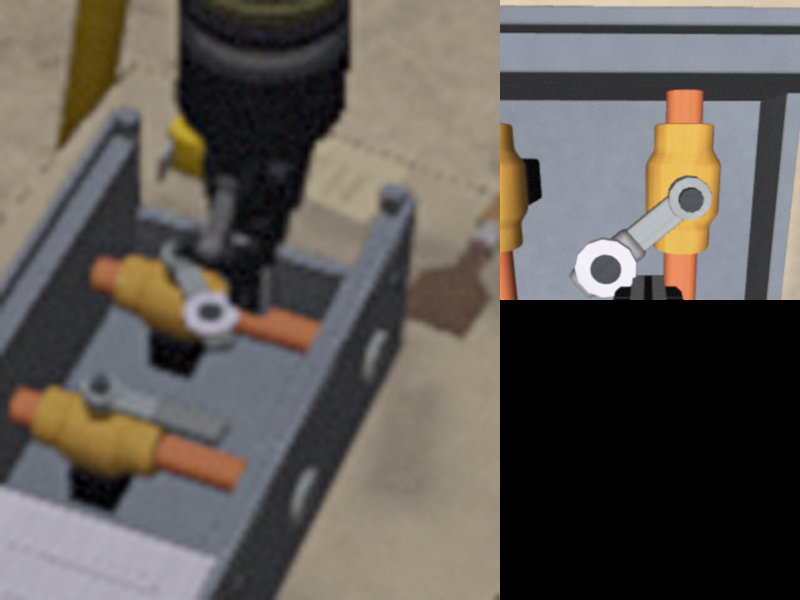

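The crop shows the lever about halfway round (roughly 50°). The fingertip is behind the round plate, and the plain handle hasn't moved. I'll continue.

>>> step_arm(targets=[{"x": 0.0023,"y": -0.0044,"z": 0,"rx": 0,"ry": 0,"rz": 0,"grip": 255},{"x": 0.0027,"y": -0.0041,"z": 0,"rx": 0,"ry": 0,"rz": 0,"grip": 255},{"x": 0.0031,"y": -0.0038,"z": 0,"rx": 0,"ry": 0,"rz": 0,"grip": 255}])

```text
clock: 9.85
ee_pos: [0.4915, -0.1125, 0.0736]
tcp_rot: [[0.995, 0.099, 0.003], [0.099, -0.995, -0.006], [0.003, 0.007, -1.0]]
ft_force: [-2.6, -7.9, -0.7]
opening: -0.0004
finger_force: 3.6
```

>>> step_arm(targets=[{"x": 0.0034,"y": -0.0035,"z": 0,"rx": 0,"ry": 0,"rz": 0,"grip": 255},{"x": 0.0037,"y": -0.0032,"z": 0,"rx": 0,"ry": 0,"rz": 0,"grip": 255},{"x": 0.004,"y": -0.0028,"z": 0,"rx": 0,"ry": 0,"rz": 0,"grip": 255}])

```text
clock: 10.1
ee_pos: [0.499, -0.1001, 0.0718]
tcp_rot: [[0.995, 0.099, -0.003], [0.099, -0.995, -0.002], [-0.003, 0.002, -1.0]]
ft_force: [-5.3, -5.5, -0.4]
opening: -0.0002
finger_force: 2.8
```

```bash
python3 - <<'E'
from lev import *
s=robot.get_state(); print(s['ee_pos'],box(s['ee_pos']),s['ft_force'])
c=cam('wrist'); im=c['image'].astype(int)
m=((im.min(2)>190)&(im.max(2)-im.min(2)<25)); m[280:]=0; m[:,:200]=0; m=m.astype(np.uint8)
n,l,st,ce=cv2.connectedComponentsWithStats(m)
for i in range(1,n):
    if st[i,4]>80: P=onz(c,st[i,:2]+st[i,2:4]/2-.5,.081); d=box(P)-[.022,-.1545]; print(st[i],P,box(P),np.linalg.norm(d),np.arctan2(d[1],-d[0]))
E
```

```text
[ 0.49902765 -0.10007462  0.07177199] [-0.00677626 -0.11315454] [-5.34468693 -5.53430575 -0.40461263]
[ 277  220   65   59 2173] [ 0.52308611 -0.09448012  0.081     ] [ 0.01771414 -0.10994084] 0.044764800272724885 1.474907700149746
```

>>> step_arm(targets=[{"x": 0.002,"y": -0.0005,"z": 0,"rx": 0,"ry": 0,"rz": 0,"grip": 255},{"x": 0.002,"y": 0,"z": 0,"rx": 0,"ry": 0,"rz": 0,"grip": 255}])

```text
clock: 10.32
ee_pos: [0.5025, -0.0985, 0.0716]
tcp_rot: [[0.995, 0.099, -0.004], [0.099, -0.995, -0.0], [-0.004, -0.0, -1.0]]
ft_force: [-7.4, -0.8, 2.5]
opening: -0.0
finger_force: 3.5
```

>>> step_arm(targets=[{"x": 0.0015,"y": 0,"z": 0,"rx": 0,"ry": 0,"rz": 0,"grip": 255},{"x": 0,"y": 0,"z": 0,"rx": 0,"ry": 0,"rz": 0,"grip": 255}])

```text
clock: 10.48
ee_pos: [0.504, -0.0979, 0.0716]
tcp_rot: [[0.995, 0.099, -0.005], [0.099, -0.995, 0.001], [-0.004, -0.001, -1.0]]
ft_force: [-6.7, 0.2, 1.9]
opening: 0.0002
finger_force: 3.0
```

>>> step_arm(targets=[{"x": 0.0015,"y": 0,"z": 0,"rx": 0,"ry": 0,"rz": 0,"grip": 255},{"x": 0,"y": 0,"z": 0,"rx": 0,"ry": 0,"rz": 0,"grip": 255}])

```text
clock: 10.65
ee_pos: [0.5044, -0.0977, 0.0715]
tcp_rot: [[0.995, 0.099, -0.008], [0.099, -0.995, 0.001], [-0.007, -0.001, -1.0]]
ft_force: [-9.7, -0.2, 6.6]
opening: -0.0001
finger_force: 5.2
```

>>> step_arm(targets=[{"x": 0.002,"y": 0,"z": 0,"rx": 0,"ry": 0,"rz": 0,"grip": 255},{"x": 0.002,"y": 0,"z": 0,"rx": 0,"ry": 0,"rz": 0,"grip": 255},{"x": 0,"y": 0,"z": 0,"rx": 0,"ry": 0,"rz": 0,"grip": 255}])

```text
clock: 10.9
ee_pos: [0.5049, -0.0975, 0.0711]
tcp_rot: [[0.995, 0.1, -0.017], [0.1, -0.995, 0.001], [-0.017, -0.002, -1.0]]
ft_force: [-22.9, -1.9, 14.9]
opening: 0.0002
finger_force: 11.8
```

The force is climbing with no more travel, so the lever is on its stop. I'll back off, rise and check.

>>> step_arm(targets=[{"x": -0.01,"y": 0,"z": 0,"rx": 0,"ry": 0,"rz": 0,"grip": 255},{"x": -0.015,"y": 0,"z": 0,"rx": 0,"ry": 0,"rz": 0,"grip": 255},{"x": 0,"y": 0,"z": -0.02,"rx": 0,"ry": 0,"rz": 0,"grip": 255},{"x": 0,"y": 0,"z": -0.03,"rx": 0,"ry": 0,"rz": 0,"grip": 255},{"x": 0,"y": 0,"z": -0.03,"rx": 0,"ry": 0,"rz": 0,"grip": 255},{"x": 0,"y": 0,"z": -0.03,"rx": 0,"ry": 0,"rz": 0,"grip": 255},{"x": 0,"y": 0,"z": -0.03,"rx": 0,"ry": 0,"rz": 0,"grip": 255},{"x": -0.02,"y": 0,"z": -0.02,"rx": 0,"ry": 0,"rz": 0,"grip": 255},{"x": -0.02,"y": 0,"z": -0.02,"rx": 0,"ry": 0,"rz": 0,"grip": 255},{"x": 0,"y": 0,"z": 0,"rx": 0,"ry": 0,"rz": 0,"grip": 255},{"x": 0,"y": 0,"z": 0,"rx": 0,"ry": 0,"rz": 0,"grip": 255},{"x": 0,"y": 0,"z": 0,"rx": 0,"ry": 0,"rz": 0,"grip": 255}])

```text
clock: 11.9
ee_pos: [0.4464, -0.104, 0.2512]
tcp_rot: [[0.995, 0.098, 0.001], [0.098, -0.995, 0.0], [0.001, -0.0, -1.0]]
ft_force: [0.1, 0.1, -0.3]
opening: -0.0001
finger_force: 0.0
```

```bash
python3 - <<'E'
from lev import *
from m import cover
s=robot.get_state(); print(s['clock'],s['ee_pos'],s['ft_force'])
c=cam('wrist'); im=c['image'].astype(int); cv2.imwrite('pics/w5.png',c['image'])
m=((im.min(2)>170)&(im.max(2)-im.min(2)<25)); m[280:]=0; m=m.astype(np.uint8)
n,l,st,ce=cv2.connectedComponentsWithStats(m)
for i in range(1,n):
    if st[i,4]>80: P=onz(c,st[i,:2]+st[i,2:4]/2-.5,.081); d=box(P)-[.022,-.1545]; print(st[i],box(P),np.linalg.norm(d),np.arctan2(d[1],-d[0]))
t=cam('top'); print(cover(t,(240,190,340,285)))
E
```

```text
11.9 [ 0.44640641 -0.10401858  0.25122835] [ 0.11993268  0.08823102 -0.25906273]
[    0    44   151   188 21327] [0.00663246 0.09721444] 0.25218310795927573 1.5098205346496036
[ 505   61   41   43 1080] [ 0.05136494 -0.28379036] 0.13258317335544717 -1.7941314992981772
[300 103  30  31 533] [ 0.02279254 -0.10938222] 0.045124737157150846 1.588360631300905
(((483.37799072265625, 127.75920104980469), (145.0498809814453, 168.86151123046875), 5.553836822509766), ((480.35882568359375, 125.88739776611328), (98.14168548583984, 15.37987995147705), 5.372618675231934), array([0.48003647, 0.12626025], dtype=float32))
```

View pics/w5.png

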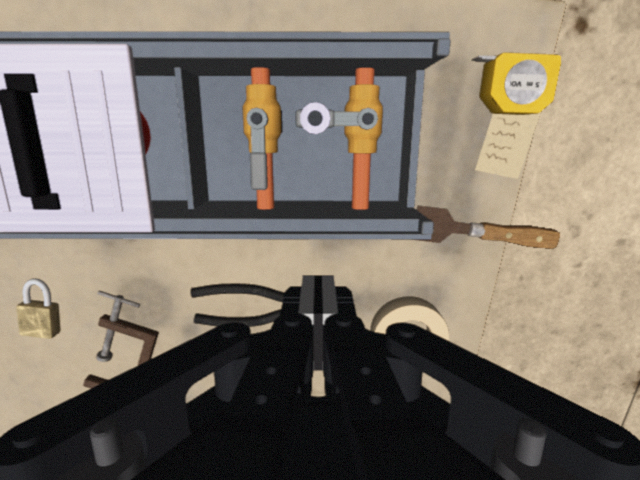

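The marked handle points left, with its plate at (315,118) and its spindle at (368,118), so it is fully shut at about 1.57–1.59 rad. The plain handle is unchanged and the cover is still parked at the stop.

```bash
python3 -c "
from plant import robot
print(robot.sign_off())"
```

```text
the job is handed in; nothing more can be done
None
```

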